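# Lock the coater's substrate drum with its index pin

## Task

Take the red-headed index pin from the blue rack and stand it in the guide hole of the white bridge, so that it rides on the rim of the black drum, and let go of it. Then roll the free-spinning drum round with light fingertip pressure on its rim until the hidden slot comes to the top under the pin and the pin drops fully home, locking the drum. Be gentle with the drum and its stand, leave everything else where it is, and let go of everything at the end.

Things in the scene. Friction and masses are not known exactly. Their poses are not given: they have to be found in the camera images.
- stand: Fixed aluminium drum stand, base 260 (x) by 210 (y) mm; origin at the centre of its underside on the table, z up, yaw varies. Covers at x = +-107 mm (145 mm high) and end cheeks at y = +-85 mm (135 mm high) hide the lower part of the black drum; the rim is bare above them. More than 15 N from the robot's hand anywhere on drum or stand harms the bearings.
- drum_axis (a point): Fixed point on the stand: nominal centre of the drum, 115 mm up. Drum: radius 90 mm, y = -65 to +68 mm, turns freely and endlessly about the stand's y axis. It is out of true: the rim's top is up to 5 mm above or below nominal as it turns, lowest when the slot is on top. The axle is sprung: nearly rigid for the first 2 to 5 N of push down, then sinks 1 mm per further 4 N, at most 8 mm.
- rim_top (a point): Fixed point on the stand: nominal top of the bare rim, 205 mm above the table, where a fingertip can press from above, 80 mm to the -y side of the guide hole. Axes as the stand's; the drum's top moves along x. Bearing drag at the rim is under 0.5 N; the riding pin brakes it with about 1 N more.
- slot_lane (a point): Fixed point on the stand: nominal rim top under the guide hole. The rim's slot (22 mm along y, 16 mm along the rim, 20 mm deep, a yellow dash beside it on the +y side) gets here when the drum is turned right. It starts out of sight on the stand's -x side (nearer the robot), 74 to 155 degrees from the top; the shorter way rolls the rim's top towards the stand's +x.
- guide (a point): Centre of the mouth of the guide hole, on the upper face (245 mm above the table) of the white bridge (44 by 44 mm, 30 mm thick, joined to a pillar on its +y side). The hole is 14 mm wide with a 4 mm chamfer, upright, and opens 10 mm above the drum's nominal rim. Axes as the stand's.
- pin: Loose index pin, about 120 g: steel shank 12 mm in diameter, 55 mm long, 3 mm chamfer at the foot; red head 24 mm in diameter, 30 mm tall, white dot on top. Origin at the centre of the foot, z towards the head. In the rack its foot is 10 mm above the table. Riding on the rim the foot is 34 to 46 mm below the guide's mouth; fully home 55 mm, the head resting on the bridge.
- rack: Fixed blue block, 60 (x) by 170 (y) by 40 mm high, origin at the centre of its underside, with two 14 mm sockets 30 mm deep at y = +-50 mm. The index pin stands in either one of them.
- spare: Loose longer pin with a black head (24 mm in diameter, 30 mm tall, shank 80 mm), standing in the rack's other socket. To be left alone. Origin at the centre of its foot.
- solvent: White bottle, 64 mm in diameter and 170 mm tall; bystander. Origin under its centre.
- flange: Steel ring, 100 mm in diameter and 14 mm thick; bystander. Origin under its centre.
- dish: White dish, 100 mm in diameter and 25 mm tall; bystander. Origin under its centre.
- jar: Amber jar, 60 mm in diameter and 70 mm tall; bystander. Origin under its centre.
- wrench: Wrench lying on the table; bystander.
- driver: Screwdriver lying on the table; bystander.

How it is judged:
On the way, in this order (a step that is already met when the one before it is completed fails the run):
1. the index pin stands in the guide hole, let go, riding on the drum's rim (horizontal distance between pin and guide below 0.006 m and angle between pin's own z axis and vertical below 0.15 rad and z of pin in the frame of guide between -0.05 and -0.028 m and contact force between the fingers and pin below 0.1 N), for 0.2 s.
2. the pin has dropped home in the drum's slot (horizontal distance between pin and guide below 0.006 m and angle between pin's own z axis and vertical below 0.15 rad and z of pin in the frame of guide below -0.052 m), for 0.2 s.
At the end, for the whole second after the job is handed in: The index pin is upright (within 0.15 rad) in the guide hole, its axis within 6 mm of the hole's, its foot at least 52.5 mm (of 55) below the guide's mouth, so in the drum's slot, at rest and let go (horizontal distance between pin and guide below 0.006 m and angle between pin's own z axis and vertical below 0.15 rad and z of pin in the frame of guide between -0.058 and -0.0525 m and linear speed of pin below 0.02 m/s); the robot touches nothing.
It fails at once if the robot presses on the drum or its stand with more than 15 N (contact force between any of the fingers, the arm and stand above 15 N).
It fails at once if the spare pin is moved more than 15 mm (distance of spare from where it was at the start of the episode above 0.015 m).
It fails at once if a bystander is moved more than 20 mm (distance of any of solvent, flange, dish, jar, wrench, driver from where it was at the start of the episode above 0.02 m).
It also fails if it takes over 72 s, if anything falls off the work surface, if the arm or the gripper's body presses on something with over 40 N, if the wrist force passes 120 N, or if a joint passes its speed limit or range.

## Robot

A 7-joint arm with a two-finger parallel gripper is mounted at the origin on the work surface. World frame = base frame: x ahead of the robot, y to its left, z up, the work surface at z = 0. Lengths are in m, angles in rad, forces in N, time in s.
With the tool pointing down it reaches from about 0.4 to 0.85 m from the base axis. Payload 6.9 kg.
Tool frame: the origin (TCP) lies on the centre line of the jaws, within the pads' length; the fingertips stand 14 mm ahead of it and the grasp point (between the pads) lies 5 mm behind it; z points along the fingers, x is the direction in which the jaws open and shut, and the axes are right-handed (so a half turn about z gives the same grasp; the last joint's range is limited). The gripper opens to 85 mm and grips with 20 to 120 N. Pads are 22 mm wide; open, the fingers measure 114 mm over their backs; the gripper's body (76 mm by 85 mm) begins 54 mm behind the grasp point. The pads swing forward as they close: fully open they stand 13 mm farther back than shut.
Start: joints at [1.438, 0.507, -0.238, 1.5, 0.126, 1.149, -0.155], TCP at [0.147, -0.607, 0.245] pointing down, gripper open.
Joint ranges: [-3.08, 3.08], [-0.24, 2.05], [-1.43, 1.35], [0, 2.5], [-1.52, 4.66], [0.17, 1.96], [-2.89, 2.89]. Speed limits (rad/s): [2.39, 2.39, 3.14, 3.14, 3.14, 3.14, 3.14].

## Interface

Orientations are given as a unit quaternion [x, y, z, w].
In Python, from cell import ctrl gives the robot as it stands. The module is installed in compiled form; this text tells all that it offers. Calls block until the motion is done:
- ctrl.move_pose(position, orientation): joint-space move of the TCP to a pose.
- ctrl.line_to(position, attitude=None, feed=0.15): straight line of the TCP; attitude=None keeps the orientation; feed is the mean speed in m/s.
- ctrl.set_joints(angles): joint-space move.
- ctrl.command_gripper(opening): finger opening in m; the grip force is fixed at half the most; returns when the fingers have stopped.
- ctrl.wait(seconds).
- ctrl.inverse_kinematics(position, orientation): joint angles nearest the present ones, or None.
- ctrl.snapshot(name): name is "scene" or "side" or "wrist"; returns the picture (480x640x3 uint8, blue, green, red); there is no depth.
- ctrl.calibration(name): a dict with "fov_y" (degrees; the focal length in pixels is half the picture's height over the tangent of half this angle, whatever the lens; pixels are square), "cx", "cy" (the principal point, pixels), "camera_from_world" (4x4, takes a point from world to camera coordinates). Camera axes: x right, y down, z forward; pixel columns grow to the right and rows downward; lengths in m; the calibration is good to about 2 mm. The wrist camera is an equidistant fisheye: a pixel r from the principal point sees the ray r / f radians off the axis. A picture is of the moment at which its call begins: read the wrist's pose just before it. calibration takes no time and is no camera call; for the wrist camera it gives the pose at the moment of the call.
A pose or a line that the arm cannot do raises ctrl.IKError and nothing moves.
- ctrl.sign_off(): hands the job in, once; it reports no verdict.
Readings, each from a call of its own:
- ctrl.read_time(): time.
- ctrl.read_qpos(): joint angles.
- ctrl.read_dq(): joint speeds.
- ctrl.read_tau(): joint torques, N m.
- ctrl.read_tool_pos(): TCP position.
- ctrl.read_orientation(): TCP orientation.
- ctrl.read_contact_force(): force on the tool from outside, world axes, zero at the start.
- ctrl.read_moment(): the same for the moment, N m.
- ctrl.read_finger_gap(): finger opening in m.
Only numpy, scipy, OpenCV 4.12 (cv2) and the standard library are available. Lean on these libraries where they do the work, as an engineer would, in place of code of your own. Each camera call takes 0.05 s, during which the arm holds its last target.

## Working session

There is one attempt and no reset: what is moved stays moved. The work goes in short steps, each a Python script; the robot and the scene stay as the last script left them, time stands still between calls to the robot, and variables do not carry over. Pictures are saved under pics/ and viewed, and the job is handed in when it is done.

```bash
mkdir -p pics; ls
python3 - <<'E'
from cell import ctrl
import cv2,numpy as np
np.set_printoptions(precision=4,suppress=True)
print(ctrl.read_time(),ctrl.read_tool_pos(),ctrl.read_orientation(),ctrl.read_contact_force(),ctrl.read_finger_gap())
for n in("scene","side","wrist"):
    c=ctrl.calibration(n);print(n,c)
    cv2.imwrite(f"pics/{n}0.png",ctrl.snapshot(n))
E
```

```text
pics
0.0 [ 0.147  -0.607   0.2444] [ 0.786  -0.6182 -0.0007 -0.0005] [ 0.7851  0.0557 -0.2365] 0.08508686660349256
scene {'fov_y': 54.03174658324875, 'cx': 319.2315948313746, 'cy': 239.82012976169915, 'camera_from_world': array([[-0.0986,  0.9951,  0.0062,  0.0799],
       [ 0.7981,  0.0828, -0.5968, -0.3013],
       [-0.5944, -0.0539, -0.8024,  1.5922],
       [ 0.    ,  0.    ,  0.    ,  1.    ]])}
side {'fov_y': 44.66746143856899, 'cx': 323.82404294470933, 'cy': 231.68458582404085, 'camera_from_world': array([[ 0.9925, -0.1217,  0.0071, -0.5458],
       [-0.0873, -0.7505, -0.6551,  0.1371],
       [ 0.085 ,  0.6496, -0.7555,  1.8483],
       [ 0.    ,  0.    ,  0.    ,  1.    ]])}
wrist {'fov_y': 65.70646984690485, 'cx': 317.19953723437624, 'cy': 247.1103508451192, 'camera_from_world': array([[ 0.2359, -0.9718, -0.0017, -0.6226],
       [-0.9277, -0.2257,  0.2975, -0.0392],
       [-0.2895, -0.0686, -0.9547,  0.3814],
       [ 0.    ,  0.    ,  0.    ,  1.    ]])}
```

View pics/scene0.png

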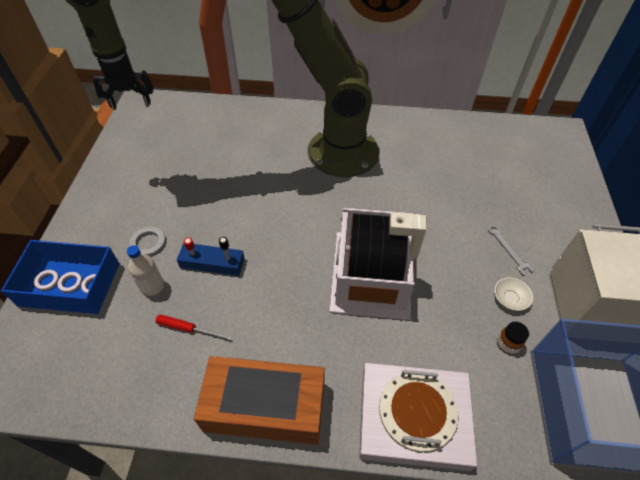

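View pics/side0.png

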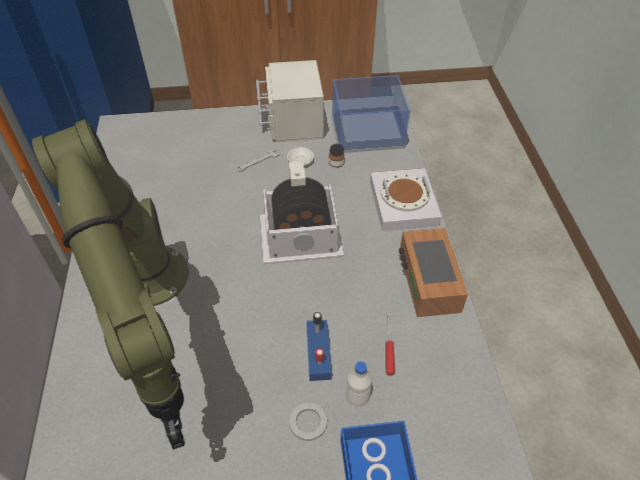

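View pics/wrist0.png

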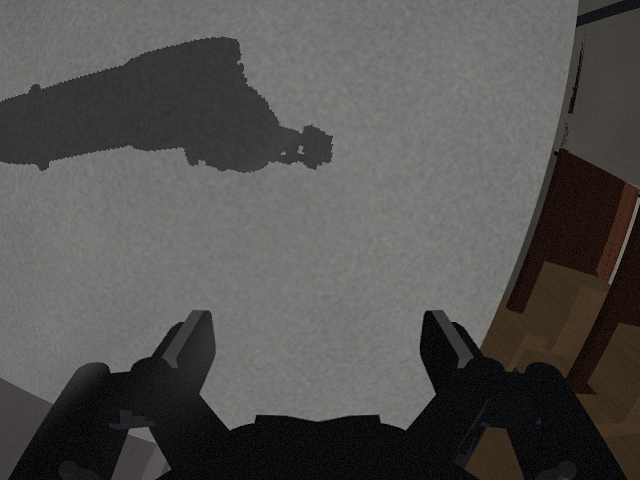

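```bash
cat > h.py <<'E'
import numpy as np,cv2
from scipy.optimize import least_squares
np.set_printoptions(precision=4,suppress=True)
def proj(c,p,fish=False):
    T=c["camera_from_world"];q=T[:3,:3]@np.asarray(p,float)+T[:3,3]
    f=240/np.tan(np.radians(c["fov_y"]/2))
    if fish:
        r=np.hypot(q[0],q[1]);th=np.arctan2(r,q[2]);s=f*th/max(r,1e-9)
        return np.array([c["cx"]+s*q[0],c["cy"]+s*q[1]])
    return np.array([c["cx"]+f*q[0]/q[2],c["cy"]+f*q[1]/q[2]])
def ray(c,uv,fish=False):
    T=c["camera_from_world"];f=240/np.tan(np.radians(c["fov_y"]/2))
    x=(uv[0]-c["cx"])/f;y=(uv[1]-c["cy"])/f
    if fish:
        th=np.hypot(x,y);s=np.sin(th)/max(th,1e-9);d=np.array([x*s,y*s,np.cos(th)])
    else: d=np.array([x,y,1.])
    R=T[:3,:3];return -R.T@T[:3,3], R.T@d/np.linalg.norm(d)
def tri(obs):
    A=np.zeros((3,3));b=np.zeros(3)
    for c,uv,f in obs:
        o,d=ray(c,uv,f);P=np.eye(3)-np.outer(d,d);A+=P;b+=P@o
    p=np.linalg.solve(A,b);return p,[np.asarray(proj(c,p,f)-uv) for c,uv,f in obs]
def at_z(c,uv,z,f=False):
    o,d=ray(c,uv,f);return o+d*(z-o[2])/d[2]
E
python3 - <<'E'
import cv2
a=cv2.imread('pics/scene0.png');b=cv2.imread('pics/side0.png')
A=cv2.resize(a[200:325,320:440],None,fx=4.6,fy=4.6,interpolation=2)
cv2.imwrite('pics/a1.png',A)
cv2.imwrite('pics/a2.png',cv2.resize(b[150:270,250:350],None,fx=5,fy=5,interpolation=2))
cv2.imwrite('pics/a3.png',np.hstack([cv2.resize(a[225:285,165:255],None,fx=4,fy=4),]) if 0 else cv2.resize(a[225:285,165:255],None,fx=8,fy=8,interpolation=2))
cv2.imwrite('pics/a4.png',cv2.resize(b[300:390,295:345],None,fx=6,fy=6,interpolation=2))
E
```

```text
(no output)
```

View pics/a1.png

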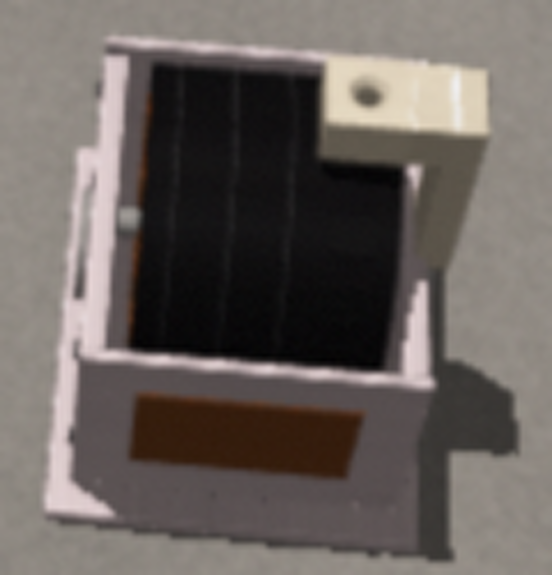

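View pics/a2.png

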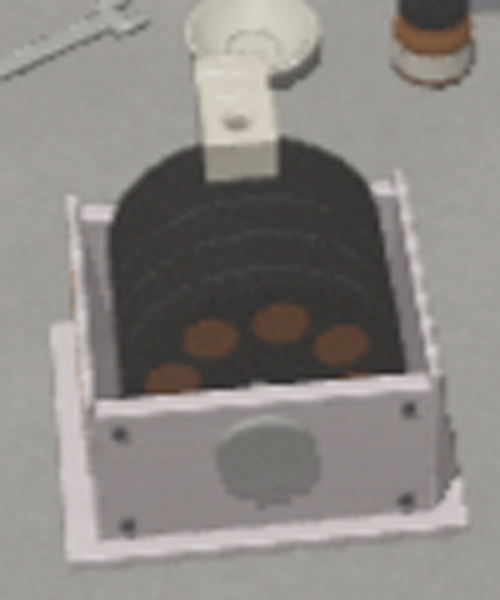

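View pics/a3.png

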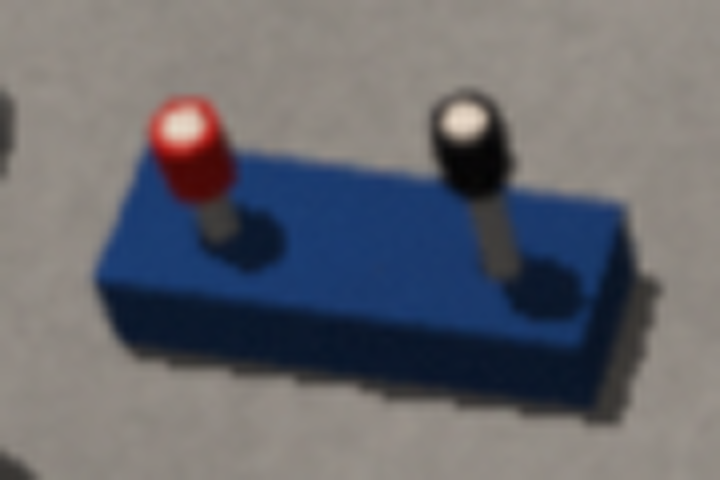

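View pics/a4.png

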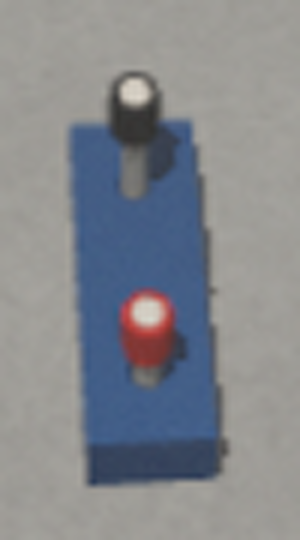

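Run:
```python
from h import *
from cell import ctrl
S=ctrl.calibration("scene");D=ctrl.calibration("side")
def t(n,a,b): 
    p,r=tri([(S,np.array(a),False),(D,np.array(b),False)]);print(n,p,np.round(r,1).tolist())
t("red dot",(188,240.75),(319.7,352.2));t("black dot",(223.25,240),(317.5,315.3));t("guide",(400,220.2),(297.4,174.2))
A=lambda u,v:(320+u/4.6,200+v/4.6)
B=lambda u,v:(250+u/5,150+v/5)
t("cover+x -y corner?",A(82,358),B(437,380));t("bridge -y+x corner top",A(322,130),B(279,140));
t("bridge -y-x top",A(323,58),B(203,148))
t("-x-y cover corner",A(107,42),B(97,408))
for n,a in(("c+x a",(82,358)),("c+x b",(434,385)),("c-x a",(107,42))):print(n,at_z(S,A(*a),.145))
for n,a in(("c+x -y",(437,380)),("c+x +y",(400,175)),("c-x -y",(97,408)),("c-x+y",(70,200))):print(n,at_z(D,B(*a),.145))
for n,a in(("base -x-y",(68,560)),("base +x-y",(467,522))):print(n,at_z(D,B(*a),.01))
```

```text
red dot [ 0.4895 -0.3838  0.0902] [[-0.5, 0.5], [-0.6, -0.4]]
black dot [ 0.4954 -0.2832  0.1155] [[-0.5, 0.5], [-0.5, -0.4]]
guide [0.484  0.1557 0.2396] [[-0.3, 0.4], [-0.3, -0.3]]
cover+x -y corner? [0.5924 0.0212 0.135 ] [[-0.5, 0.6], [-0.5, -0.4]]
bridge -y+x corner top [0.509  0.1336 0.2399] [[0.1, -0.2], [0.1, 0.1]]
bridge -y-x top [0.4617 0.1334 0.2392] [[-0.1, 0.1], [-0.0, -0.0]]
-x-y cover corner [0.3814 0.0188 0.1407] [[-0.8, 0.9], [-0.7, -0.7]]
c+x a [0.5969 0.0224 0.145 ]
c+x b [0.5946 0.2034 0.145 ]
c-x a [0.3818 0.0207 0.145 ]
c+x -y [0.5922 0.0105 0.145 ]
c+x +y [0.5926 0.1909 0.145 ]
c-x -y [0.3833 0.0119 0.145 ]
c-x+y [0.3769 0.1925 0.145 ]
base -x-y [0.3557 0.0031 0.01  ]
base +x-y [0.6144 0.0042 0.01  ]
```

Run:
```python
from h import *
from cell import ctrl
from scipy.spatial.transform import Rotation as R
S=ctrl.calibration("scene");D=ctrl.calibration("side");W=ctrl.calibration("wrist")
q=ctrl.read_orientation();Rt=R.from_quat(q).as_matrix();p=np.array(ctrl.read_tool_pos());print(Rt)
T=W["camera_from_world"];C=-T[:3,:3].T@T[:3,3]
print("cam in tool",Rt.T@(C-p),"axis in tool",Rt.T@T[2,:3])
print("bottle cap",at_z(S,(134,250),.17),at_z(D,(361,368),.17))
print("fl",at_z(S,(148,240),.01))
for a in range(0,360,30):
    # tool z down, tool x at angle a
    x=np.array([np.cos(np.radians(a)),np.sin(np.radians(a)),0]);z=np.array([0,0,-1.]);M=np.c_[x,np.cross(z,x),z]
    qq=R.from_matrix(M).as_quat()
    for P in((.4895,-.3838,.25),(.484,.1557,.33),(.484,.076,.21)):
        try:j=ctrl.inverse_kinematics(P,qq)
        except Exception as e:j=None
        print(a,P,None if j is None else np.round(j,2))
```

```text
[[ 0.2356 -0.9719 -0.0004]
 [-0.9718 -0.2356  0.0013]
 [-0.0014  0.     -1.    ]]
cam in tool [-0.0015 -0.0763 -0.1302] axis in tool [-0.      0.2974  0.9547]
bottle cap [ 0.5843 -0.4719  0.17  ] [ 0.5824 -0.4855  0.17  ]
fl [ 0.4407 -0.5305  0.01  ]
0 (0.4895, -0.3838, 0.25) [ 0.99  0.55 -0.62  1.5   0.33  1.2   0.32]
0 (0.484, 0.1557, 0.33) [ 0.41  0.42 -1.15  1.64  0.39  1.33 -0.8 ]
0 (0.484, 0.076, 0.21) [ 0.58  0.56 -1.21  1.89  0.59  1.11 -0.87]
30 (0.4895, -0.3838, 0.25) [ 1.06  0.57 -0.74  1.5   0.4   1.23  0.78]
30 (0.484, 0.1557, 0.33) [ 0.41  0.43 -1.16  1.64  0.4   1.34 -0.29]
30 (0.484, 0.076, 0.21) [ 0.62  0.63 -1.35  1.89  0.67  1.18 -0.44]
60 (0.4895, -0.3838, 0.25) [ 1.12  0.6  -0.87  1.5   0.47  1.26  1.24]
60 (0.484, 0.1557, 0.33) [ 0.45  0.47 -1.27  1.64  0.45  1.37  0.17]
60 (0.484, 0.076, 0.21) [ 0.62  0.63 -1.35  1.89  0.67  1.19  0.08]
90 (0.4895, -0.3838, 0.25) [ 1.17  0.64 -0.99  1.5   0.55  1.3   1.7 ]
90 (0.484, 0.1557, 0.33) [ 0.47  0.5  -1.33  1.64  0.49  1.39  0.66]
90 (0.484, 0.076, 0.21) [ 0.64  0.67 -1.41  1.89  0.71  1.22  0.56]
120 (0.4895, -0.3838
[... 967 characters left out ...]
40 (0.484, 0.076, 0.21) [ 0.29  0.39 -0.69  1.9   0.3   0.96 -2.63]
270 (0.4895, -0.3838, 0.25) [ 0.77  0.5  -0.24  1.5   0.13  1.16 -1.06]
270 (0.484, 0.1557, 0.33) [ 0.4   0.42 -1.14  1.64  0.39  1.33 -2.37]
270 (0.484, 0.076, 0.21) [ 0.36  0.41 -0.81  1.9   0.36  0.98 -2.18]
300 (0.4895, -0.3838, 0.25) [ 0.85  0.51 -0.37  1.5   0.19  1.17 -0.6 ]
300 (0.484, 0.1557, 0.33) [ 0.41  0.42 -1.16  1.64  0.4   1.34 -1.86]
300 (0.484, 0.076, 0.21) [ 0.48  0.47 -1.    1.89  0.46  1.03 -1.77]
330 (0.4895, -0.3838, 0.25) [ 0.92  0.52 -0.49  1.5   0.26  1.18 -0.14]
330 (0.484, 0.1557, 0.33) [ 0.41  0.42 -1.15  1.64  0.39  1.33 -1.33]
330 (0.484, 0.076, 0.21) [ 0.53  0.51 -1.11  1.89  0.52  1.07 -1.32]
```

```bash
cat >> h.py <<'E'
from scipy.spatial.transform import Rotation as R
def Q(a):
    x=np.array([np.cos(np.radians(a)),np.sin(np.radians(a)),0]);z=np.array([0,0,-1.]);M=np.c_[x,np.cross(z,x),z]
    return R.from_matrix(M).as_quat()
import pickle
def wsnap(ctrl,name):
    c=ctrl.calibration("wrist");im=ctrl.snapshot("wrist")
    cv2.imwrite(f"pics/{name}.png",im);pickle.dump(c,open(f"pics/{name}.pkl","wb"));return c,im
def wl(name): return pickle.load(open(f"pics/{name}.pkl","rb"))
E
python3 - <<'E'
from h import *
from cell import ctrl
ctrl.move_pose([.4895,-.3838,.24],Q(0))
print(ctrl.read_time(),ctrl.read_tool_pos(),ctrl.read_contact_force())
wsnap(ctrl,"w1")
ctrl.line_to([.4595,-.3538,.24],feed=.2)
wsnap(ctrl,"w2")
print(ctrl.read_time(),ctrl.read_tool_pos(),ctrl.read_contact_force())
E
```

```text
1.6667 [ 0.4881 -0.3857  0.2398] [-0.0439 -0.0594  0.4049]
2.125 [ 0.459  -0.3551  0.2403] [0.4176 0.4365 0.0168]
```

View pics/w1.png

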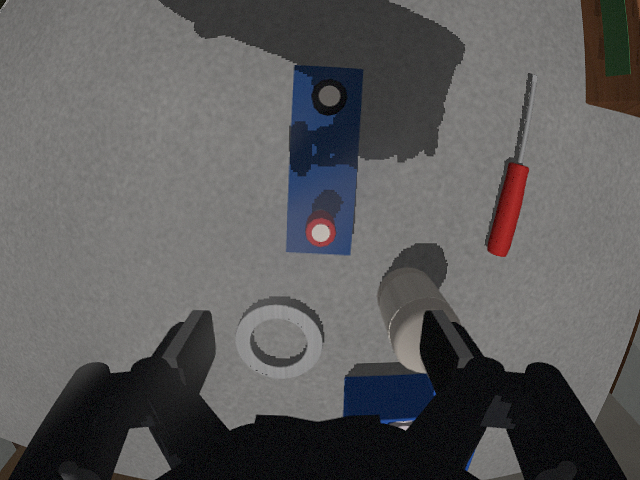

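View pics/w2.png

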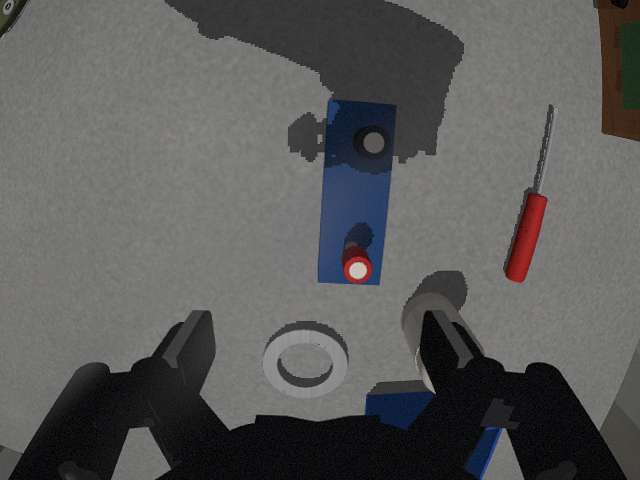

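```bash
cat >> h.py <<'E'
def centroid(im,uv,lo,hi,r=12):
    u,v=map(int,uv);p=im[v-r:v+r+1,u-r:u+r+1];m=cv2.inRange(p,np.array(lo),np.array(hi))
    n,l,s,c=cv2.connectedComponentsWithStats(m);k=1+np.argmax(s[1:,4]);return c[k]+[u-r,v-r],s[k,4]
E
python3 - <<'E'
from h import *
from cell import ctrl
a,b=wl("w1"),wl("w2");S=ctrl.calibration("scene");D=ctrl.calibration("side")
for nm,u1,u2,us,ud in(("red",(320,233),(358,270),(188,240.75),(319.7,352.2)),("blk",(329,96),(374,143),(223.25,240),(317.5,315.3))):
    r1,n1=centroid(cv2.imread("pics/w1.png"),u1,(110,110,110),(255,255,255));r2,n2=centroid(cv2.imread("pics/w2.png"),u2,(110,110,110),(255,255,255))
    print(nm,r1,r2,n1,n2)
    print(tri([(a,r1,True),(b,r2,True)]))
    print(tri([(a,r1,True),(b,r2,True),(S,np.array(us),False),(D,np.array(ud),False)]))
    print(at_z(a,r1,.095 if nm=="red" else .12,True),at_z(b,r2,.095 if nm=="red" else .12,True))
print(ctrl.read_tool_pos())
E
```

```text
red [320.3523 232.5076] [357.4339 270.0331] 264 242
(array([ 0.4903, -0.3821,  0.0957]), [array([-0.0136,  0.0136]), array([ 0.0131, -0.0131])])
(array([ 0.4901, -0.3837,  0.0907]), [array([-0.232 ,  0.3823]), array([-0.8575, -0.3191]), array([-0.582 ,  0.5844]), array([-0.3334, -0.5418])])
[ 0.4903 -0.3822  0.095 ] [ 0.4904 -0.3823  0.095 ]Traceback (most recent call last):
  File "<stdin>", line 5, in <module>
  File "h.py", line 36, in centroid
    n,l,s,c=cv2.connectedComponentsWithStats(m);k=1+np.argmax(s[1:,4]);return c[k]+[u-r,v-r],s[k,4]
                                                    ~~~~~~~~~^^^^^^^^^
    return _wrapfunc(a, 'argmax', axis=axis, out=out, **kwds)
    return bound(*args, **kwds)
ValueError: attempt to get argmax of an empty sequence
```

```bash
cat >> h.py <<'E'
def go(ctrl,p,feed=.15,n=2,tol=.0006):
    p=np.array(p,float);cmd=p.copy()
    ctrl.line_to(cmd,feed=feed)
    for _ in range(n):
        e=p-np.array(ctrl.read_tool_pos())
        if np.linalg.norm(e)<tol:break
        cmd+=e;ctrl.line_to(cmd,feed=.05)
    return np.array(ctrl.read_tool_pos())
E
python3 - <<'E'
from h import *
from cell import ctrl
ctrl.command_gripper(.06)
print(ctrl.read_time())
print(go(ctrl,[.4903,-.3821,.13],.2))
print(go(ctrl,[.4903,-.3821,.079],.1),ctrl.read_orientation(),ctrl.read_contact_force(),ctrl.read_time())
ctrl.command_gripper(.0)
print(ctrl.read_finger_gap(),ctrl.read_contact_force(),ctrl.read_tool_pos(),ctrl.read_time())
ctrl.line_to([.4903,-.3821,.20],feed=.15)
print(ctrl.read_finger_gap(),ctrl.read_contact_force(),ctrl.read_time())
wsnap(ctrl,"w3")
E
```

```text
2.5
[ 0.4901 -0.3819  0.129 ]
[ 0.4906 -0.382   0.0791] [ 1.      0.0001  0.0001 -0.0001] [-0.6444  0.0689  0.4168] 4.3917
0.022733659042738295 [-1.585   0.1749  6.121 ] [ 0.4906 -0.3823  0.0798] 4.8167
0.022230911742049154 [ 0.0579 -0.3923 -1.0695] 5.775
```

View pics/w3.png

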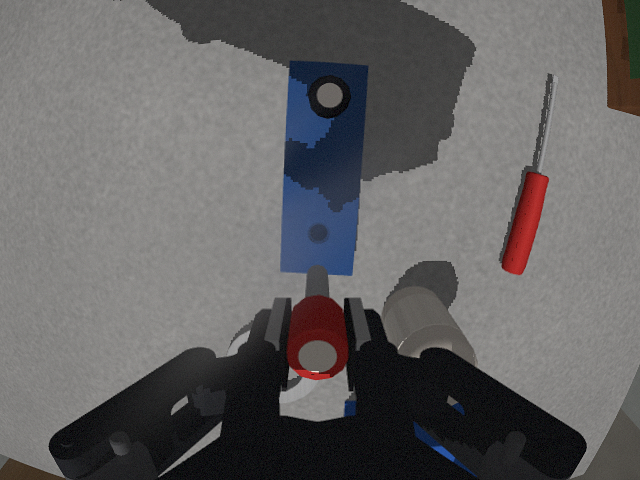

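Run:
```python
from h import *
from cell import ctrl
ctrl.line_to([.49,-.36,.30],feed=.25)
ctrl.move_pose([.484,.09,.36],Q(0))
ctrl.wait(.1)
wsnap(ctrl,"w4");print(ctrl.read_time(),ctrl.read_tool_pos(),ctrl.read_contact_force())
ctrl.line_to([.454,.12,.36],feed=.2);ctrl.wait(.1)
wsnap(ctrl,"w5");print(ctrl.read_time(),ctrl.read_tool_pos(),ctrl.read_finger_gap())
```

```text
8.2 [0.4844 0.0889 0.3597] [-0.0949 -0.3666 -0.874 ]
8.7083 [0.4544 0.1193 0.3599] 0.022617435959523268
```

View pics/w4.png

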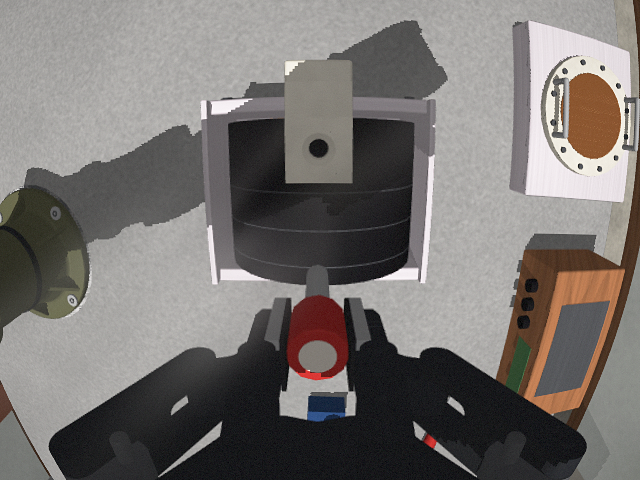

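View pics/w5.png

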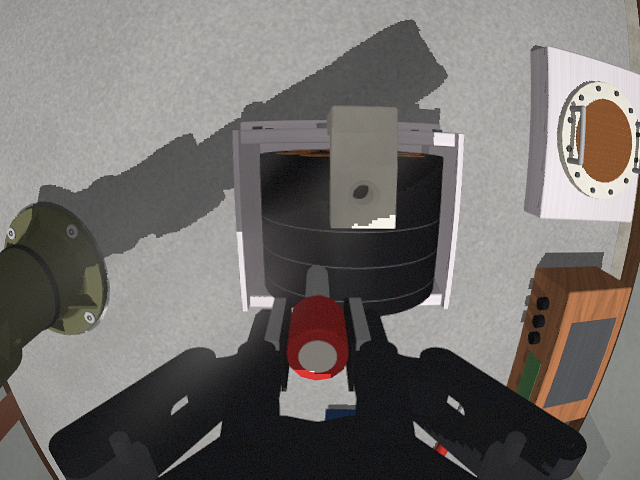

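Run:
```python
import cv2,numpy as np
a=cv2.imread('pics/w4.png')[110:190,275:360];b=cv2.imread('pics/w5.png')[155:235,322:407]
f=lambda x:cv2.resize(np.clip(x*1.6,0,255).astype('uint8'),None,fx=4.6,fy=4.6,interpolation=cv2.INTER_CUBIC)
cv2.imwrite('pics/z45.png',np.hstack([f(a),f(b)]))
```

```text
(no output)
```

View pics/z45.png

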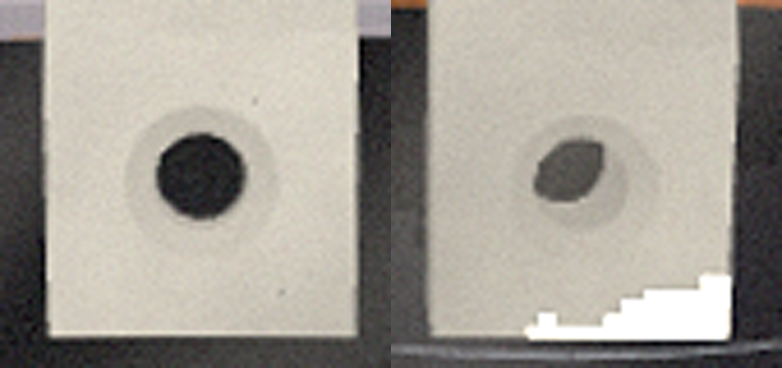

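Run:
```python
from h import *
from cell import ctrl
a,b=wl("w4"),wl("w5")
for n,u,v in(("hole",(318.7,149.6),(364.6,195.9)),("bl",(285.7,183),(330.9,227.8)),("br",(352.6,183),(395.5,228.9))):
    u,v=np.array(u),np.array(v)
    print(n,tri([(a,u,True),(b,v,True)])[0],at_z(a,u,.245,True),at_z(b,v,.245,True))
# pin top dot in w3,w4: height 85mm above foot
for n in("w3","w4","w5"):
    c=wl(n);r,_=centroid(cv2.imread(f"pics/{n}.png"),(318,357),(115,115,115),(200,200,200),22);print(n,r,_)
p=np.array([.4844,.0889,.3597]);print(at_z(a,(317.5,357),p[2]-.0695+.085,True)-p)
# cover corners of stand (145) in w4
for n,u in(("-x-y",(214,283)),("+x-y",(423,283)),("-x+y",(205,101)),("+x+y",(432,100))):print(n,at_z(a,u,.145,True))
```

```text
hole [0.4856 0.1568 0.2474] [0.4855 0.1566 0.245 ] [0.4861 0.1565 0.245 ]
bl [0.4636 0.1346 0.2458] [0.4636 0.1345 0.245 ] [0.4636 0.1344 0.245 ]
br [0.5074 0.135  0.2497] [0.5079 0.1345 0.245 ] [0.5084 0.1338 0.245 ]
w3 [335.0508 377.    ] 59
w4 [317.2383 356.2734] 856
w5 [325.7434 357.4013] 152
[ 0.0003 -0.0007  0.0155]
-x-y [0.3775 0.0202 0.145 ]
+x-y [0.5934 0.0199 0.145 ]
-x+y [0.3794 0.2022 0.145 ]
+x+y [0.5919 0.203  0.145 ]
```

```bash
python3 - <<'E'
from h import *
from cell import ctrl
X,Y=.4857,.1566
print(go(ctrl,[X,Y,.335],.15,3,.0004))
f0=np.array(ctrl.read_contact_force());print(f0)
e=np.array([X,Y])-np.array(ctrl.read_tool_pos())[:2]
z=.335
while z>.2745:
    z-=.004
    ctrl.line_to([X,Y,z],feed=.06)
    f=np.array(ctrl.read_contact_force())-f0;print(round(z,4),ctrl.read_tool_pos(),f)
    if abs(f[2])>3 or np.hypot(f[0],f[1])>6: break
print(ctrl.read_time())
cv2.imwrite("pics/s1.png",ctrl.snapshot("scene"));cv2.imwrite("pics/d1.png",ctrl.snapshot("side"))
E
python3 - <<'E'
import cv2,numpy as np
a=cv2.imread('pics/s1.png')[140:270,330:450];b=cv2.imread('pics/d1.png')[100:230,230:350]
cv2.imwrite('pics/z6.png',cv2.resize(np.hstack([a,b]),None,fx=3.3,fy=3.3,interpolation=2))
E
```

```text
[0.4855 0.1563 0.3348]
[-0.0315  0.2084 -1.1393]
0.331 [0.4855 0.1559 0.3312] [-0.2587  0.097   0.7539]
0.327 [0.4856 0.1563 0.3269] [-0.702  -0.3549 -0.6329]
0.323 [0.4856 0.1565 0.3227] [-0.2925 -0.3246 -0.6563]
0.319 [0.4856 0.1565 0.3187] [-0.279  -1.0038 -1.5275]
0.315 [0.4856 0.1565 0.3147] [ 0.7623 -0.0603 -0.1147]
0.311 [0.4856 0.1565 0.3107] [-0.6233  0.0711 -0.8684]
0.307 [0.4856 0.1565 0.3067] [-0.1651 -0.0359 -0.4641]
0.303 [0.4856 0.1565 0.3027] [ 0.3673 -0.9269 -0.4209]
0.299 [0.4856 0.1565 0.2987] [-0.0827 -0.4073  0.1258]
0.295 [0.4856 0.1565 0.2947] [ 0.7217 -1.0294  0.3188]
0.291 [0.4856 0.1565 0.2907] [-0.062  -0.3571  0.4672]
0.287 [0.4856 0.1565 0.2867] [-0.3705 -0.3294  0.0176]
0.283 [0.4856 0.1565 0.2827] [-0.0177 -0.5562  0.2729]
0.279 [0.4857 0.1566 0.2789] [-0.0197  0.1889 -0.119 ]
0.275 [0.4861 0.1571 0.2762] [-2.0231 -1.3807 10.6834]
12.975
```

View pics/z6.png

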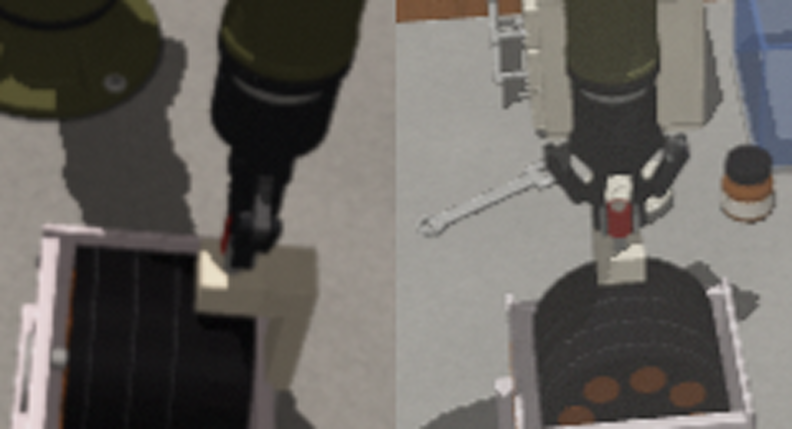

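Run:
```python
from h import *
from cell import ctrl
ctrl.line_to([.4856,.1565,.278],feed=.05)
print(ctrl.read_tool_pos(),ctrl.read_contact_force())
ctrl.command_gripper(.06)
ctrl.wait(.2)
print(ctrl.read_contact_force(),ctrl.read_finger_gap(),ctrl.read_time())
ctrl.line_to([.4856,.1565,.36],feed=.15)
ctrl.line_to([.44,.13,.36],feed=.2);ctrl.wait(.1)
wsnap(ctrl,"w6");cv2.imwrite("pics/d2.png",ctrl.snapshot("side"))
print(ctrl.read_time())
```

```text
[0.4859 0.1568 0.2783] [-0.0069 -0.109   4.4313]
[-0.2973  0.0694  0.223 ] 0.06026152994820941 13.975
15.2917
```

View pics/w6.png

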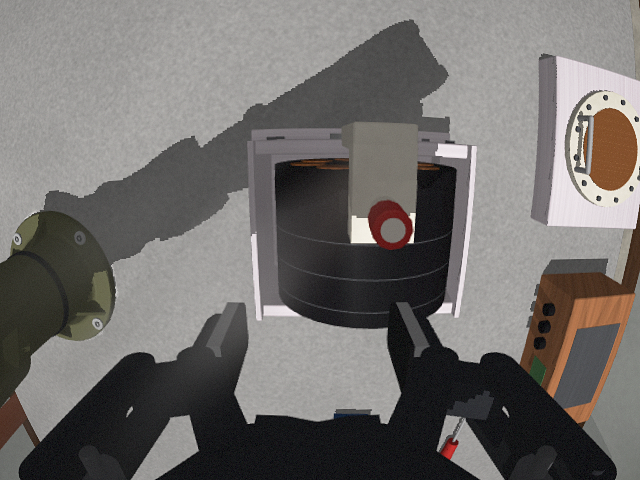

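```bash
cat > roll.py <<'E'
from h import *
CX,CY=.4857,.0766; RR=.090; TIP=.014
def pos(th,rt): # rt: rim top height est; th angle from top (+ toward +x)
    return np.array([CX+RR*np.sin(th),CY,rt-RR*(1-np.cos(th))+TIP])
def red(im):
    m=cv2.inRange(cv2.cvtColor(im[150:260,370:430],cv2.COLOR_BGR2HSV),(0,150,60),(8,255,255))|cv2.inRange(cv2.cvtColor(im[150:260,370:430],cv2.COLOR_BGR2HSV),(172,150,60),(180,255,255))
    ys,xs=np.nonzero(m);return (len(ys),xs.mean()+370,ys.mean()+150,ys.max()+150) if len(ys) else None
def stroke(ctrl,th0,th1,rt,Ft=6.,step=.004,feed=.05,log=True):
    """returns final rt estimate"""
    ctrl.line_to(pos(th0,rt+.012),feed=.2);ctrl.wait(.15)
    f0=np.mean([ (ctrl.wait(.02),ctrl.read_contact_force())[1] for _ in range(4)],axis=0)
    h=rt+.005
    F=np.zeros(3)
    while F[2]<2.5:
        h-=.0012
        if h<rt-.012: print("no contact");return None
        ctrl.line_to(pos(th0,h),feed=.04)
        F=np.array(ctrl.read_contact_force())-f0
    print("contact h",round(h,4),F,ctrl.read_tool_pos())
    th=th0;n=0;out=[]
    while th<th1:
        th+=step/RR
        h+=np.clip(.00015*(F[2]-Ft),-.0006,.0012)
        ctrl.line_to(pos(th,h),feed=feed)
        F=np.array(ctrl.read_contact_force())-f0
        n+=1;out.append((round(np.degrees(th),0),round(h*1000,1),*np.round(F,1)))
        if F[2]>11 or np.linalg.norm(F)>12.5: print("high force",F);h+=.003;ctrl.line_to(pos(th,h),feed=.1);F=np.array(ctrl.read_contact_force())-f0
    if log:
        for o in out[::1]: print(*o)
    ctrl.line_to(pos(th,h+.015),feed=.15)
    return h
E
python3 - <<'E'
from roll import *
from cell import ctrl
print(red(cv2.imread("pics/d2.png")) )
ctrl.command_gripper(0.)
ctrl.line_to([.46,.06,.36],feed=.25)
ctrl.move_pose([CX-.03,CY,.30],Q(180))
print(ctrl.read_time(),ctrl.read_tool_pos(),ctrl.read_finger_gap(),ctrl.read_qpos())
im=ctrl.snapshot("scene");cv2.imwrite("pics/s3.png",im);print(red(im))
wsnap(ctrl,"w7")
E
```

```text
None
18.6667 [0.4557 0.0768 0.3001] 0.0001870257261502799 [ 0.725   0.479  -1.4254  1.8037  0.4936  1.2976  2.3147]
(92, np.float64(401.7391304347826), np.float64(211.02173913043478), np.int64(216))
```

View pics/w7.png

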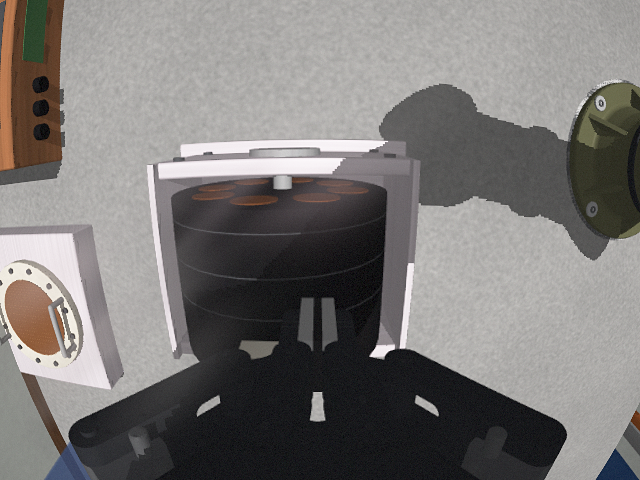

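View pics/s3.png

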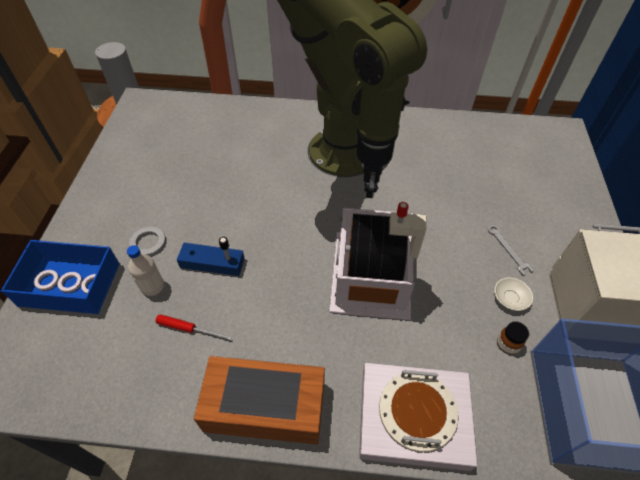

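Run:
```python
from roll import *
from cell import ctrl
ctrl.line_to([CX-.03,CY-.02,.36],feed=.2)
q=np.array(ctrl.read_qpos());print(q)
ctrl.set_joints([.29,.22,-.69,1.85,.3,.98,2.6])
print(ctrl.read_tool_pos(),ctrl.read_orientation())
ctrl.move_pose([CX-.03,CY,.30],Q(180))
print(ctrl.read_time(),ctrl.read_tool_pos(),ctrl.read_qpos())
for x in(-.045,0,.045):print(ctrl.inverse_kinematics([CX+x,CY,.215],Q(180)))
im=ctrl.snapshot("scene");print(red(im))
```

```text
[ 0.8027  0.3997 -1.4232  1.6907  0.402   1.4026  2.4615]
[0.4999 0.0788 0.3015] [ 0.0063  0.9954 -0.0209  0.0929]
20.2667 [0.4567 0.0759 0.2995] [ 0.3396  0.2509 -0.7137  1.8063  0.1783  1.1496  2.7075]
[ 0.2973  0.3139 -0.6896  1.9858  0.2485  0.9255  2.6224]
[ 0.2783  0.3833 -0.6759  1.8846  0.2872  0.9718  2.6154]
[ 0.262   0.452  -0.6685  1.7772  0.3225  1.0241  2.6138]
(97, np.float64(401.5257731958763), np.float64(210.89690721649484), np.int64(216))
```

Configuration is comfortable now. First rolling stroke, starting from the −x side.

Run:
```python
from roll import *
from cell import ctrl
h=stroke(ctrl,np.radians(-22),np.radians(22),.207)
im=ctrl.snapshot("scene");cv2.imwrite("pics/s4.png",im);print(h,red(im),ctrl.read_time())
```

```text
contact h 0.2096 [-1.3061 -0.6365  5.6577] [0.452  0.0766 0.2173]
-19.0 209.5 -1.0 -1.3 5.4
-17.0 209.5 -1.6 -1.0 5.4
-14.0 209.4 -0.2 -1.3 4.1
-12.0 209.1 -0.0 0.2 4.2
-9.0 208.8 0.1 -1.3 4.7
-7.0 208.6 0.3 -0.1 3.6
-4.0 208.3 0.8 -0.3 2.4
-2.0 207.7 0.7 -1.1 4.7
1.0 207.5 1.0 -0.3 5.4
3.0 207.5 1.5 -0.1 5.5
6.0 207.4 0.5 -1.3 4.9
9.0 207.2 2.0 -0.6 5.9
11.0 207.2 1.9 -1.3 6.2
14.0 207.2 1.9 -1.4 7.9
16.0 207.5 2.5 -1.3 7.5
19.0 207.7 2.5 -1.0 7.4
21.0 207.9 3.2 -0.9 7.6
24.0 208.2 3.6 -1.1 6.3
0.20818263078441462 (97, np.float64(401.7113402061856), np.float64(211.41237113402062), np.int64(217)) 26.4583
```

Run:
```python
from roll import *
from cell import ctrl
im=ctrl.snapshot("side");cv2.imwrite("pics/d4.png",im)
b=cv2.imread('pics/d2.png')
cv2.imwrite('pics/z7.png',cv2.resize(np.hstack([b[150:270,250:350],im[150:270,250:350]]),None,fx=4,fy=4,interpolation=2))
wsnap(ctrl,"w8")
```

```text
(no output)
```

View pics/z7.png

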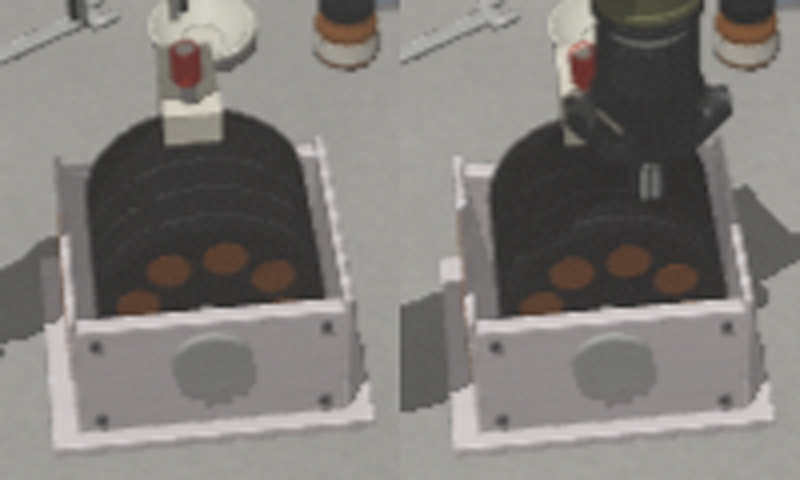

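View pics/w8.png

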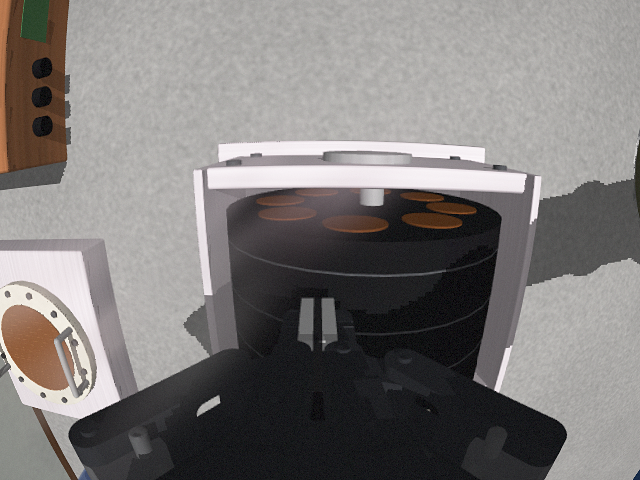

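Run:
```python
from roll import *
from cell import ctrl
h=stroke(ctrl,np.radians(-24),np.radians(24),.2065,Ft=6.5,step=.006,feed=.06)
im=ctrl.snapshot("scene");cv2.imwrite("pics/s5.png",im);print(h,red(im),ctrl.read_time())
im=ctrl.snapshot("side");cv2.imwrite("pics/d5.png",im)
b=cv2.imread('pics/d4.png')
cv2.imwrite('pics/z8.png',cv2.resize(np.hstack([b[150:270,250:350],im[150:270,250:350]]),None,fx=4,fy=4,interpolation=2))
```

```text
contact h 0.2055 [-1.9036 -0.7916  6.1101] [0.4491 0.0766 0.212 ]
-20.0 205.4 -1.1 -0.5 4.8
-16.0 205.2 -1.1 -0.1 4.6
-13.0 204.9 -0.9 -1.2 4.8
-9.0 204.6 0.7 -0.4 4.8
-5.0 204.4 0.3 0.1 4.1
-1.0 204.0 0.0 -1.0 2.3
3.0 203.4 1.1 -0.9 4.6
7.0 203.1 0.7 -1.4 6.4
10.0 203.1 1.4 -1.9 6.9
14.0 203.2 1.5 -2.1 7.9
18.0 203.4 1.2 -0.1 5.8
22.0 203.3 3.2 -1.7 7.0
26.0 203.3 2.6 -0.6 7.2
0.20334661702935747 (91, np.float64(401.4395604395604), np.float64(213.42857142857144), np.int64(219)) 32.2
```

View pics/z8.png

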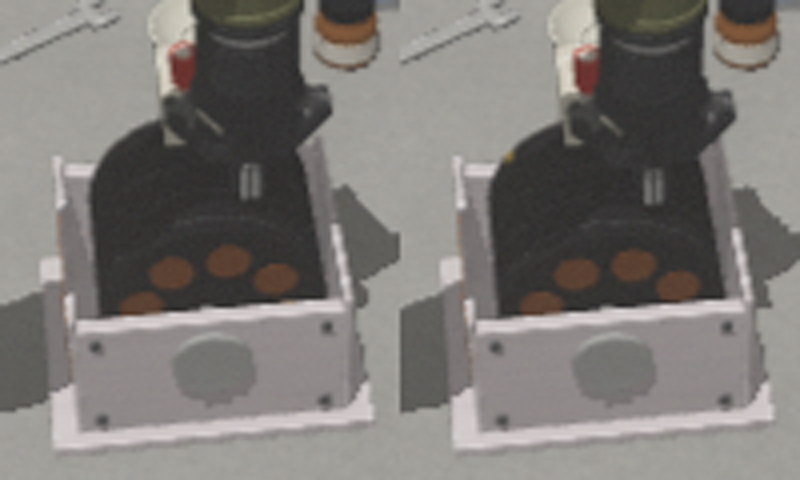

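Run:
```python
from roll import *
from cell import ctrl
D=ctrl.calibration("side")
for y in(.17,.177):
  for th in range(-75,-25,5):
    t=np.radians(th);print(y,th,proj(D,[CX+.09*np.sin(t),y,.112+.09*np.cos(t)]))
im=cv2.imread("pics/d5.png").astype(int);m=(im[...,2]-im[...,0]>30)&(im[...,1]-im[...,0]>15)
ys,xs=np.nonzero(m[175:205,262:300]);print(xs.mean()+262,ys.mean()+175,len(xs))
```

```text
0.17 -75 [271.3692 196.474 ]
0.17 -70 [271.96   194.7879]
0.17 -65 [272.7587 193.127 ]
0.17 -60 [273.7604 191.5049]
0.17 -55 [274.9587 189.935 ]
0.17 -50 [276.3453 188.4305]
0.17 -45 [277.9101 187.0042]
0.17 -40 [279.6412 185.6685]
0.17 -35 [281.5253 184.4349]
0.17 -30 [283.5473 183.3142]
0.177 -75 [271.2325 194.9388]
0.177 -70 [271.8215 193.2524]
0.177 -65 [272.6179 191.5912]
0.177 -60 [273.6168 189.969 ]
0.177 -55 [274.8119 188.399 ]
0.177 -50 [276.1948 186.8947]
0.177 -45 [277.7554 185.4687]
0.177 -40 [279.482  184.1333]
0.177 -35 [281.3612 182.9002]
0.177 -30 [283.378  181.7801]
276.5 188.5 4
```

Run:
```python
from roll import *
from cell import ctrl
class C:  # wrap to report pin row on each line move past th
    def __getattr__(s,n): return getattr(ctrl,n)
    def line_to(s,p,feed):
        ctrl.line_to(p,feed=feed)
        if p[0]>CX+.015: 
            r=red(ctrl.snapshot("scene"));print("x",round(p[0]-CX,3),None if r is None else (r[0],round(r[2],1),r[3]))
h=stroke(C(),np.radians(-26),np.radians(26),.203,Ft=6.5,step=.004,feed=.04)
im=ctrl.snapshot("scene");cv2.imwrite("pics/s6.png",im);print(h,red(im),ctrl.read_time())
im=ctrl.snapshot("side");cv2.imwrite("pics/d6.png",im)
b=cv2.imread('pics/d5.png')
cv2.imwrite('pics/z9.png',cv2.resize(np.hstack([b[150:270,250:350],im[150:270,250:350]]),None,fx=4,fy=4,interpolation=2))
```

```text
contact h 0.202 [-2.0257  0.3417  4.8415] [0.446  0.0766 0.2071]
x 0.015 (94, np.float64(213.6), np.int64(219))
x 0.019 (93, np.float64(213.6), np.int64(219))
x 0.023 (95, np.float64(213.4), np.int64(219))
x 0.027 (94, np.float64(213.5), np.int64(219))
x 0.031 (91, np.float64(216.5), np.int64(222))
x 0.034 (92, np.float64(216.5), np.int64(222))
x 0.038 (93, np.float64(216.3), np.int64(222))
x 0.042 (90, np.float64(216.4), np.int64(222))
-23.0 201.8 -1.4 -0.8 5.5
-21.0 201.6 -2.4 -1.0 5.4
-18.0 201.4 -1.1 -0.7 5.9
-16.0 201.3 -0.5 -0.3 4.6
-13.0 201.1 -0.2 -0.2 4.8
-11.0 200.8 -0.1 -0.7 5.6
-8.0 200.7 0.1 -0.4 5.4
-6.0 200.5 0.1 0.8 4.8
-3.0 200.3 0.4 0.8 5.1
-1.0 200.0 0.6 0.7 5.0
2.0 199.8 0.6 0.1 6.2
5.0 199.8 1.4 -0.7 6.1
7.0 199.7 0.7 0.1 6.7
10.0 199.7 1.6 -0.3 6.4
12.0 199.7 2.2 -0.3 6.7
15.0 199.8 1.9 0.4 6.2
17.0 199.7 2.5 -0.4 6.6
20.0 199.7 3.3 -0.8 6.9
22.0 199.8 3.7 -1.1 7.5
25.0 199.9 0.4 -0.9 10.3
27.0 200.5 -0.3 -0.6 9.1
x 0.042 (91, np.float64(216.6), np.int64(222))
0.2005115590827614 (88, np.float64(400.6136363636364), np.float64(216.79545454545456), np.int64(222)) 40.3667
```

View pics/z9.png

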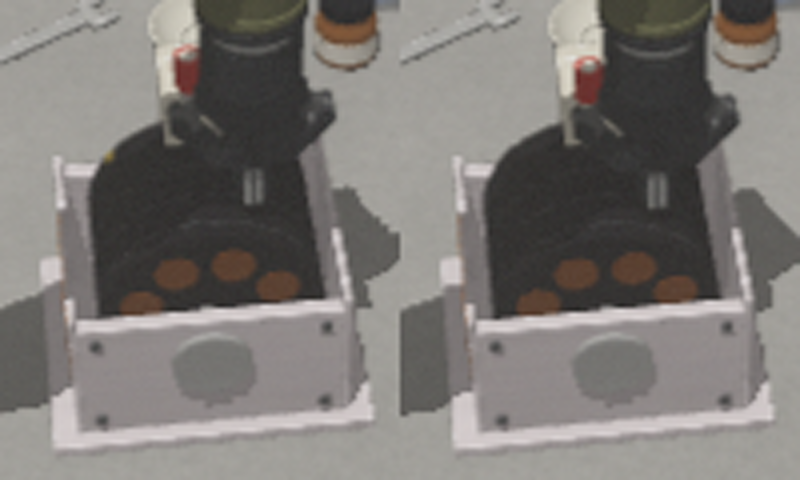

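Run:
```python
from roll import *
from cell import ctrl
S=ctrl.calibration("scene")
print([proj(S,[.4857,.1566,z+.07])[1] for z in(.207,.200,.190)])
p=np.array(ctrl.read_tool_pos());ctrl.line_to([p[0],CY-.01,.36],feed=.25)
ctrl.line_to([.4857,.0,.40],feed=.25)
ctrl.wait(.2)
wsnap(ctrl,"w9");im=ctrl.snapshot("scene");cv2.imwrite("pics/s7.png",im);d=ctrl.snapshot("side");cv2.imwrite("pics/d7.png",d)
print(red(im),ctrl.read_time(),ctrl.read_contact_force(),ctrl.read_tool_pos())
cv2.imwrite('pics/z10.png',cv2.resize(np.hstack([im[180:280,350:440],d[150:250,260:350]]),None,fx=4.4,fy=4.4,interpolation=2))
```

```text
[np.float64(210.8794732460639), np.float64(212.85355868623438), np.float64(215.63827415951664)]
(89, np.float64(400.4943820224719), np.float64(216.74157303370788), np.int64(222)) 42.1167 [-0.4114  0.9848  0.3538] [0.4857 0.0007 0.3997]
```

View pics/z10.png

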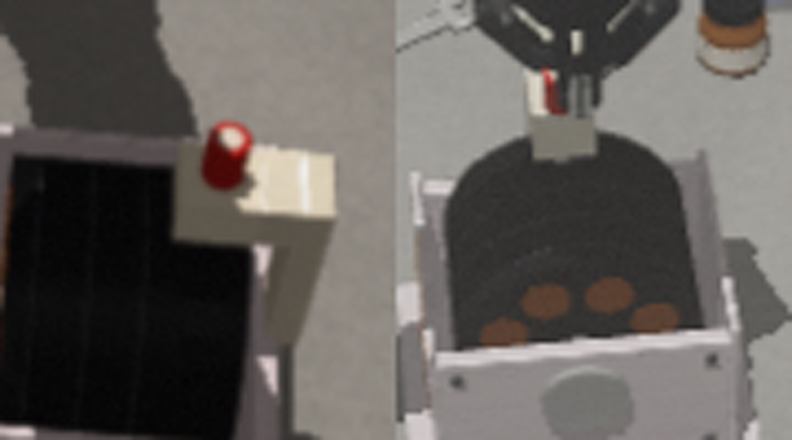

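View pics/w9.png

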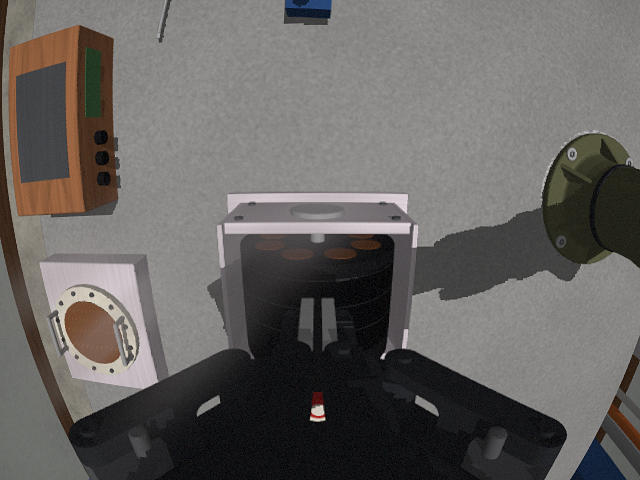

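Run:
```python
from roll import *
from cell import ctrl
ctrl.line_to([.44,-.06,.42],feed=.25)
ctrl.move_pose([.40,-.22,.40],Q(180));ctrl.wait(.3)
im=ctrl.snapshot("scene");d=ctrl.snapshot("side");cv2.imwrite("pics/s8.png",im);cv2.imwrite("pics/d8.png",d)
print(red(im),ctrl.read_time(),ctrl.read_contact_force(),ctrl.read_tool_pos())
cv2.imwrite('pics/z11.png',cv2.resize(np.hstack([im[195:255,375:435],d[140:200,270:330]]),None,fx=6.6,fy=6.6,interpolation=2))
```

```text
(95, np.float64(400.7368421052632), np.float64(215.6421052631579), np.int64(222)) 47.5583 [-0.1299  0.6218 -0.154 ] [ 0.4  -0.22  0.4 ]
```

View pics/z11.png

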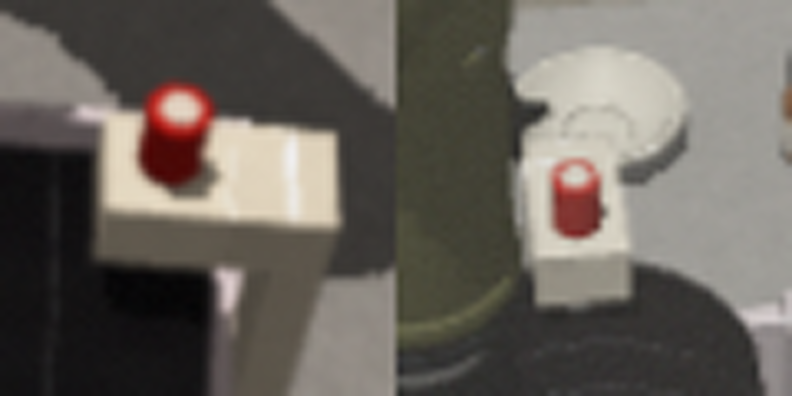

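View pics/s8.png

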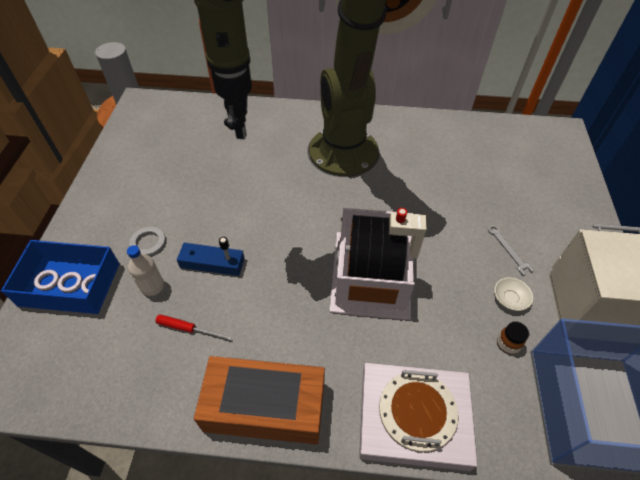

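Run:
```python
from roll import *
from cell import ctrl
S=ctrl.calibration("scene");D=ctrl.calibration("side")
print(tri([(S,np.array((402.4,211.2)),False),(D,np.array((297.4,167.0)),False)]))
for z in (.275,.280): print(z,proj(S,[.4857,.1566,z]),proj(D,[.4857,.1566,z]))
```

```text
(array([0.4841, 0.1559, 0.271 ]), [array([-0.7129,  0.8239]), array([-0.5154, -0.6268])])
0.275 [402.2691 211.4456] [297.3471 165.1955]
0.28 [402.5941 210.0271] [297.3025 163.9793]
```

Run:
```python
from cell import ctrl
print(ctrl.read_dq().__repr__()[:90]);ctrl.sign_off();print(ctrl.read_time())
```

```text
array([-0.0010228 ,  0.00029929,  0.00102767,  0.00243812, -0.00046751,
        0.00060339
the job is handed in; nothing more can be done
the job is handed in; nothing more can be done
```

The index pin is home in the drum's slot and the drum is locked. I handed the job in at about 47.6 s; it reports no verdict.

- **Pin to guide:** I took the red pin from the rack, lowered it into the guide hole until it touched the rim about 38 mm down, and let go. The pictures showed it standing upright and riding on the rim.
- **Rolling:** I rolled the drum towards +x in three fingertip strokes. The highest vertical force logged while rolling was 10.3 N, against the 15 N limit. Near the end of the third stroke the pin dropped and the sideways force on the finger changed sharply, which fits the drum locking.
- **Height check:** In the last side picture the head sits flat on the bridge with no shank visible. The two fixed cameras put the head's top at 0.271 m, against 0.275 m expected when fully home. Those cameras also read the guide about 5 mm low (0.2396 m against 0.245 m), so I take the pin as fully home.
- **Release and bystanders:** The arm stands clear of everything with a force reading near zero. The last scene picture shows the spare pin and bystanders where they were; I checked this by eye only.
- **Disagreement:** The pin's red colour read about 1 pixel higher in the last scene picture than in the one before. I put that down to the arm's shadow moving off it, since the head's lower edge had not moved.

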